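# Ease the rolling pin out of a half-opening drawer

### The job

Stand the spice jar from in front of the little wooden chest's drawer upright on the cutting board without dropping it, then pull the drawer out as far as it goes. The drawer stops before its contents are uncovered, so take the rolling pin by its exposed part, lift that end first and draw the pin out slantwise through the gap, without forcing it against the chest. Finish while still holding the rolling pin, motionless, with all of it at least 8 cm higher than the top of the chest; leave the other things where they are.

Things in the scene. Friction and masses are not known exactly. Their poses are not given: they have to be found in the camera images.
- chest: Low brown wooden chest with one drawer, fixed, 270 mm deep, 204 wide, 110 high, on the right of the worktop, front facing left (about +y). Origin: centre of its underside; own -x points out of the front, y along its width, z up. Front face at own x = -135 mm.
- chest_edge (a point): Middle of the lower front edge of the chest's 16 mm top board, 94 mm above the worktop: the upper, back edge of the gap that the pin must pass. The board stands 6 mm proud of the front face.
- drawer (a joint): How far the drawer is out (m): 0 shut, 0.14 at its stop; it slides along the chest's own -x with about 2 N of friction and stays where it is left. Inside it is 250 mm long and 160 wide, floor 15 mm above the worktop, side walls up to 60 mm. Fully out, 140 mm of it lie open before the chest's front face. A peeler lies along its other side.
- drawer_front (a point): Middle of the upper inner edge of the drawer's front panel (14 mm thick), 76 mm above the worktop: the lower, front edge of the gap that the pin must pass.
- drawer_handle (a point): Middle of the drawer's steel bar handle: a horizontal bar about 10 mm thick and 110 mm long, parallel to the drawer front, its middle 35 mm in front of the panel, 53 mm above the worktop. A finger fits between bar and panel from above.
- rolling_pin: Small pale wooden rolling pin, 220 mm, 0.13 kg: barrel 130 mm long, 36 thick; at each end a handle 45 mm long, 22 thick. Origin at its middle on the axis, x along it. It lies along the drawer, 22 mm off its middle line, between two 4 mm rails, axis 33 mm above the worktop, and travels with the drawer; with the drawer fully out 85 to 105 mm of it stay under the top board.
- pin_end_a (a point): The end of the rolling pin at its own x = -110 mm (on the axis); it is the one nearest the drawer front.
- pin_end_b (a point): The end of the rolling pin at its own x = +110 mm (on the axis); it is the one at the back of the drawer.
- spice_jar: Round glass spice jar with a red cap, 45 mm across, 109 mm high, standing in front of the drawer, in the way of drawer and hand, on a flat 4 mm placemat. Origin: centre of its underside, z up along the jar.
- board: Wooden cutting board lying flat on the left of the worktop, fixed, 380 x 245 x 18 mm. Origin: centre of its underside; own y runs along the 380 mm and points towards the robot, x along the 245 mm. The half of it towards the robot (own y > 0) is empty.
- salt_shaker: Salt shaker with grey cap, 44 mm across, 90 mm high, on the far part of the board; leave it. Origin under its middle.
- pepper_mill: Dark wooden pepper mill, 58 mm across, 170 mm high, on the far part of the board; leave it. Origin under its middle.
- lemon: Lemon, 71 x 53 x 51 mm, on the far part of the board; leave it. Origin under its middle.
- lime: Lime, 55 x 47 x 48 mm, on the board by its outer long edge, a little beyond the middle; leave it. Origin under its middle.
Mind the look-alikes: they are no part of the job. What is shaped like the spice_jar but pink or turquoise is not meant.

How it is judged:
By the outcome, as a careful person would: the job done as asked, in the order asked, and still so for the second after the job is handed in, while the arm keeps its last pose, push and grip.
It also fails if it takes over 61 s, if anything falls off the work surface, if the arm or the gripper's body presses on something with over 40 N, if the wrist force passes 120 N, or if a joint passes its speed limit or range.

### The arm

A 6-joint arm with a two-finger parallel gripper is mounted at the origin on the work surface; the furniture and walls round the work are solid. World frame = base frame: x ahead of the robot, y to its left, z up, the work surface at z = 0. Lengths are in m, angles in rad, forces in N, time in s.
With the tool pointing down it reaches from about 0.225 to 0.875 m from the base axis. Payload 3.4 kg.
Tool frame: the origin (TCP) lies at the very end of the fingers, on their centre line; the grasp point (between the pads) lies behind it (manip.grasp_offset is the z of the grasp point in the tool frame, in m); z points along the fingers, y is the line along which they close (so a half turn about z gives the same grasp; the last joint's range is limited). The gripper opens to 85 mm and grips with 20 to 120 N. Pads are 22 mm wide; open, the fingers measure 114 mm over their backs; the gripper's body (76 mm by 85 mm) begins 54 mm behind the grasp point. The pads swing forward as they close: fully open they stand 13 mm farther back than shut.
Start: joints at [1.219, 0.276, 1.505, -0, 1.361, -0.121], TCP at [0.132, 0.56, 0.231] pointing down, gripper open.
Joint ranges: [-2.89, 2.89], [-0.75, 2.08], [0.22, 2.7], [-1.18, 4.32], [0.11, 2.71], [-2.7, 2.7]. Speed limits (rad/s): [2.57, 2.57, 3.14, 3.14, 3.14, 3.14].

### API

Orientations are given as a unit quaternion [w, x, y, z].
In Python, from rig import manip gives the robot as it stands.
- The arm moves only by the shell command python3 -m pendant 'ROWS' [FORCE]. ROWS is JSON, a list of rows, each an object of numbers: "dx", "dy", "dz": the shift along the tool's x, y, z in m; "rx", "ry", "rz": the turn, a rotation vector about the tool's x, y, z in degrees; "hand": the finger opening in m, from 0 to 0.0854. In form: [{"dx": .., "dy": .., "dz": .., "rx": .., "ry": .., "rz": .., "hand": ..}, ...]. A call has 1 to 12 rows; each row shifts and turns the commanded pose from where the row before left it, along the tool's axes as they then stand; what a row does not reach is not made up. A row lasts 1/12 s, in which the tool goes at most 41.7 mm and 7.16 degrees, less where a joint would pass 70% of its speed; a pose out of reach is approached as far as the arm can. A call is refused whole if a number of a shift passes 0.0417 or a number of a turn 7.16, either way. A call with a gripper value outside its range is refused whole. The fingers move at their own pace and stop on an object; FORCE is the grip in N (left out, the last holds). Time passes only in rows, so rows that do not move let the fingers close. It gives the time, the measured TCP pose, the force, the opening and the grip force at its end, in the units of the state.
- manip.get_state(): the state, without advancing time (a new reading comes with each control period).
- manip.get_image(name): name is "scene" or "top" or "wrist"; returns a dict with "frame" (400x640x3 uint8, red, green, blue), "fx", "fy", "cx", "cy" (pixels), "position" and "attitude" of the camera in the world; the wrist camera has in their place "mount" (4x4, takes a point from camera to tool coordinates, whose origin is the TCP and whose axes are the flange's). Camera axes: x right, y up, looking along -z (the intrinsics and any distortion apply to the point x, -y, -z); pixel columns grow to the right and rows downward; lengths in m; the calibration is good to about 2 mm. The wrist camera is an equidistant fisheye: a pixel r from the principal point sees the ray r / f radians off the axis. A picture is of the moment at which its call begins: read the wrist's pose just before it. There is no depth.
- manip.sign_off(): hands the job in; it is judged then, once.
The state is a dict: "clock": time; "qpos": joint angles; "qd": joint speeds; "effort": joint torques, N m; "position": TCP position; "ee_rot": TCP orientation; "contact_force": force on the tool from outside, world axes, zero at the start; "moment": the same for the moment, N m; "width": finger opening in m; "gripper_force": force on a finger pad.
Only numpy, scipy, OpenCV 4.12 (cv2) and the standard library are available. Lean on these libraries where they do the work, as an engineer would, in place of code of your own. Each camera call takes 0.05 s, during which the arm holds its last target. There are 200 camera calls.

## Working session

There is one attempt and no reset: what is moved stays moved. The work goes in short steps, Python scripts to look and compute and a shell command to move; the robot and the scene stay as the last step left them, time stands still between calls to the robot, and variables do not carry over. Pictures are saved under pics/ and viewed, at most 13 in all, crops included, and the job is handed in when it is done.

```bash
ls; mkdir -p pics; cat > h.py <<'E'
import numpy as np, cv2
from rig import manip
from scipy.spatial.transform import Rotation as R
def rot(q): return R.from_quat([q[1],q[2],q[3],q[0]]).as_matrix()
def rotc(a):
    a=np.array(a,float)
    return a if a.shape==(3,3) else rot(a)
def ray(im,u,v):
    d=np.array([(u-im['cx'])/im['fx'],-(v-im['cy'])/im['fy'],-1.])
    return np.array(im['position']),rotc(im['attitude'])@d
def onz(im,u,v,z):
    p,d=ray(im,u,v); return p+d*(z-p[2])/d[2]
def proj(im,P):
    c=rotc(im['attitude']).T@(np.array(P)-im['position'])
    return im['cx']-im['fx']*c[0]/c[2], im['cy']+im['fy']*c[1]/c[2]
def tri(a,ua,b,ub):
    p,d=ray(a,*ua);q,e=ray(b,*ub)
    s=np.linalg.lstsq(np.c_[d,-e],q-p,rcond=None)[0]
    x,y=p+s[0]*d,q+s[1]*e
    return (x+y)/2,np.linalg.norm(x-y)
def save(im,n): cv2.imwrite('pics/'+n,im['frame'][:,:,::-1])
E
python3 - <<'E'
from h import *
for n in ('scene','top'):
    im=manip.get_image(n); save(im,n+'1.png'); print({k:v for k,v in im.items() if k!='frame'})
print(manip.get_state(), manip.grasp_offset)
E
```

```text
pics
{'fx': 435.4335500886828, 'fy': 435.4335500886828, 'cx': 321.3825438213771, 'cy': 202.40163370309295, 'position': array([-0.45795815,  0.45430973,  0.64982214]), 'attitude': array([-0.46199242, -0.27261553,  0.43301317,  0.72439172])}
{'fx': 414.95925910710775, 'fy': 414.95925910710775, 'cx': 320.1539783166776, 'cy': 201.41096889504985, 'position': array([ 0.35882837, -0.00146794,  1.145295  ]), 'attitude': array([ 0.71407781,  0.03899676, -0.04107442, -0.69777147])}
{'clock': 0.1, 'qpos': array([ 1.21900754e+00,  2.76562491e-01,  1.50600772e+00,  1.94245860e-05,
        1.36073645e+00, -1.21004543e-01]), 'qd': array([ 1.16572562e-04, -1.78419490e-03, -2.43298514e-03,  7.55136038e-04,
        4.38776169e-05,  2.42488422e-04]), 'effort': array([ 1.85599325e-03, -4.17700410e+01, -2.46405101e+01,  1.04692515e-05,
        5.75406259e-03,  4.26244853e-06]), 'position': array([0.13136037, 0.55930073, 0.23050823]), 'ee_rot': array([-2.09944051e-04,  1.15138190e-01,  9.93349114e-01, -8.30944508e-04]), 'contact_force': array([ 0.59246569, -0.15144231, -0.26590446]), 'moment': array([-0.00973832,  0.01325011, -0.01621571]), 'gripper_force': 0.0, 'width': 0.08555866105407825} -0.0187
```

View pics/scene1.png

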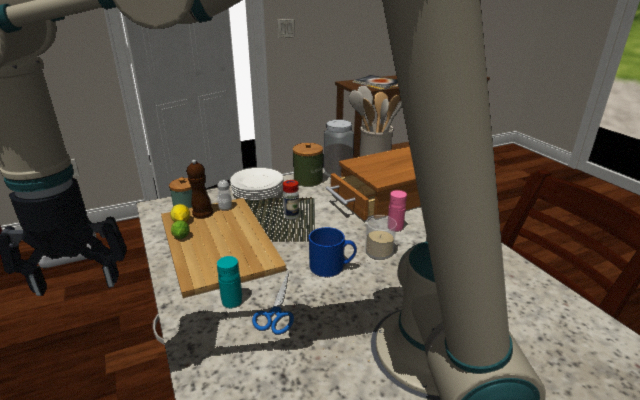

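View pics/top1.png

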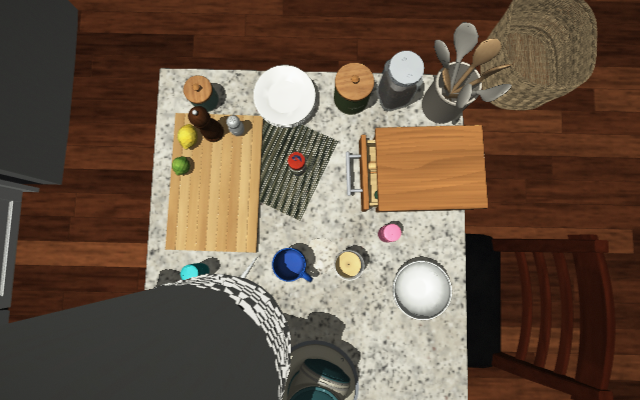

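The scene picture shows the jar (red cap at 291,187), the board at left and the chest at right. In the top picture the cap is at (296,161), the board corners are about (176,115), (263,117), (257,252) and (166,248), the chest top spans x 374–488, y 125–211, and the handle bar is at x≈350, y 152–194. The pink jar (391,232) is next to the chest. Next I'll zoom in.

```bash
python3 - <<'E'
from h import *
im=manip.get_image('top'); f=im['frame']
c=cv2.resize(f[110:225,250:500],None,fx=3.2,fy=3.2,interpolation=cv2.INTER_CUBIC); cv2.imwrite('pics/crop1.png',c[:,:,::-1])
hsv=cv2.cvtColor(f,cv2.COLOR_RGB2HSV)
m=(((hsv[...,0]<6)|(hsv[...,0]>174))&(hsv[...,1]>170)&(hsv[...,2]>90)).astype(np.uint8); m[:,:270]=0;m[:,330:]=0;m[:130]=0;m[190:]=0
ys,xs=np.nonzero(m);print(len(xs),xs.mean(),ys.mean(),xs.min(),xs.max(),ys.min(),ys.max())
print('jar',onz(im,xs.mean(),ys.mean(),.108))
for u,v in[(374,127),(483,125),(488,208),(377,211)]: print('chest',onz(im,u,v,.11))
for u,v in[(176,115),(263,117),(257,252),(166,248)]: print('board',onz(im,u,v,.018))
for n,u,v,z in[('pink',391,232,.1),('lime',180,165,.04),('salt',234,122,.1),('mug',290,264,.09),('candle',349,263,.06),('jar2',404,65,.15),('teal',193,271,.1)]: print(n,onz(im,u,v,z))
E
```

```text
181 295.7900552486188 160.87845303867402 288 304 152 168
jar [0.57917196 0.061158   0.108     ]
chest [ 0.67190875 -0.13684038  0.11      ]
chest [ 0.68394781 -0.41691452  0.11      ]
chest [ 0.46984707 -0.42486804  0.11      ]
chest [ 0.45580447 -0.14613076  0.11      ]
board [0.72084409 0.40523095 0.018     ]
board [0.72097738 0.16194937 0.018     ]
board [0.34597263 0.163708   0.018     ]
board [0.35107428 0.40920724 0.018     ]
pink [ 0.40451703 -0.1831547   0.1       ]
lime [0.57484145 0.37785046 0.04      ]
salt [0.67948551 0.22457517 0.1       ]
mug [0.31874022 0.06901717 0.09      ]
candle [ 0.32362868 -0.08158763  0.06      ]
jar2 [ 0.82153219 -0.20562382  0.15      ]
teal [0.29644864 0.30869265 0.1       ]
```

View pics/crop1.png

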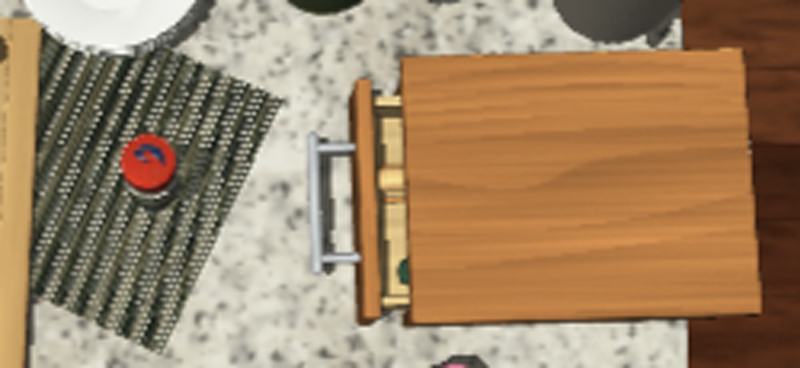

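The crop shows the chest top's front edge from crop (402,57) to (410,322), and the handle bar from (313,135) to (317,272). The drawer is already slightly open, with the pin's near handle visible at about (392,180) and the peeler on the other side at (403,270). The jar cap is at (148,161).

```bash
cat >> h.py <<'E'
def need(P,closing=None,tilt=None):
    """shift in tool axes to bring TCP to P; rz to bring tool y along 'closing' (horizontal)"""
    s=manip.get_state(); M=rot(s['ee_rot']); d=M.T@(np.array(P)-s['position'])
    print('tool shift mm',(d*1e3).round(1),'tcp',s['position'].round(4),'toolx',M[:,0].round(3),'y',M[:,1].round(3),'z',M[:,2].round(3))
    if closing is not None:
        c=M.T@np.array([*closing,0]); a=np.degrees(np.arctan2(-c[0],c[1])); a=(a+90)%180-90; print('rz',a.round(2),'q6',s['qpos'][5].round(2))
E
python3 - <<'E'
from h import *
im=manip.get_image('top')
F=lambda u,v:(250+u/3.2-.35,110+v/3.2-.35)
def p(n,u,v,z): r=onz(im,*F(u,v),z); print(n,r.round(4)); return r
a=p('front+',402,57,.11);b=p('front-',410,322,.11);c=p('back+',742,48,.11);d=p('back-',762,315,.11)
h1=p('bar+',313,135,.058);h2=p('bar-',317,272,.058)
p('panel+ outer',353,82,.076);p('panel- outer',362,318,.076);p('pin',392,180,.038);p('inner panel',375,185,.076)
for q in ((a-b),(c-d),(a-c),(b-d),(h1-h2)): print(np.linalg.norm(q).round(4),np.degrees(np.arctan2(q[1],q[0])).round(2))
s=manip.get_image('scene');f=s['frame']; hsv=cv2.cvtColor(f,cv2.COLOR_RGB2HSV)
m=(((hsv[...,0]<6)|(hsv[...,0]>174))&(hsv[...,1]>170)&(hsv[...,2]>70)).astype(np.uint8); m[:,:280]=0;m[:,300:]=0;m[:170]=0;m[205:]=0
ys,xs=np.nonzero(m);print(len(xs),xs.mean(),ys.mean(),ys.min(),ys.max())
print('jar tri',tri(im,(295.8,160.9),s,(xs.mean(),ys.min()+3)))
need([.579,.061,.2])
E
```

```text
front+ [ 0.6708 -0.1401  0.11  ]
front- [ 0.4577 -0.1481  0.11  ]
back+ [ 0.6848 -0.4131  0.11  ]
back- [ 0.4696 -0.4243  0.11  ]
bar+ [ 0.6177 -0.0732  0.058 ]
bar- [ 0.5023 -0.0783  0.058 ]
panel+ outer [ 0.6588 -0.1044  0.076 ]
panel- outer [ 0.4633 -0.114   0.076 ]
pin [ 0.5851 -0.1421  0.038 ]
inner panel [ 0.5728 -0.1234  0.076 ]
0.2132 2.13
0.2155 2.97
0.2734 92.94
0.2765 92.47
0.1155 2.52
129 289.3178294573643 185.72868217054264 180 191
jar tri (array([0.57905037, 0.06269372, 0.11251055]), np.float64(0.004037595634000846))
tool shift mm [-549.7 -382.9   31.2] tcp [0.1315 0.5595 0.2309] toolx [-0.973  0.229  0.   ] y [ 0.229  0.973 -0.001] z [-0.    -0.001 -1.   ]
```

```bash
python3 -m pendant '[{"dx":-0.0275,"dy":-0.019,"hand":0.085},{"dx":-0.0275,"dy":-0.019},{"dx":-0.0275,"dy":-0.019},{"dx":-0.0275,"dy":-0.019},{"dx":-0.0275,"dy":-0.019},{"dx":-0.0275,"dy":-0.019},{"dx":-0.0275,"dy":-0.019},{"dx":-0.0275,"dy":-0.019},{"dx":-0.0275,"dy":-0.019},{"dx":-0.0275,"dy":-0.019}]'
python3 -m pendant '[{"dx":-0.0275,"dy":-0.019},{"dx":-0.0275,"dy":-0.019},{"dx":-0.0275,"dy":-0.019},{"dx":-0.0275,"dy":-0.019},{"dx":-0.0275,"dy":-0.019},{"dx":-0.0275,"dy":-0.019},{"dx":-0.0275,"dy":-0.019},{"dx":-0.0275,"dy":-0.019},{"dx":-0.025,"dy":-0.019},{"dx":-0.02,"dy":-0.015},{},{}]'
python3 - <<'E'
from h import *
need([.579,.062,.057])
im=manip.get_image('wrist'); save(im,'w1.png'); print({k:v for k,v in im.items() if k!='frame'})
E
```

```text
tool shift mm [-549.5 -381.8  174.2] tcp [0.1315 0.5595 0.2309] toolx [-0.973  0.229  0.   ] y [ 0.229  0.973 -0.001] z [-0.    -0.001 -1.   ]
{'fx': 309.70691628693146, 'fy': 309.70691628693146, 'cx': 319.56396837888417, 'cy': 202.54238340719675, 'mount': array([[-2.68901653e-04,  9.64275053e-01,  2.64902907e-01,
         6.73075718e-02],
       [ 9.99999789e-01,  1.02590998e-04,  6.41652663e-04,
        -3.79434024e-04],
       [ 5.91553002e-04,  2.64903024e-01, -9.64274877e-01,
        -1.43612434e-01],
       [ 0.00000000e+00,  0.00000000e+00,  0.00000000e+00,
         1.00000000e+00]])}invalid input
invalid input
```

View pics/w1.png

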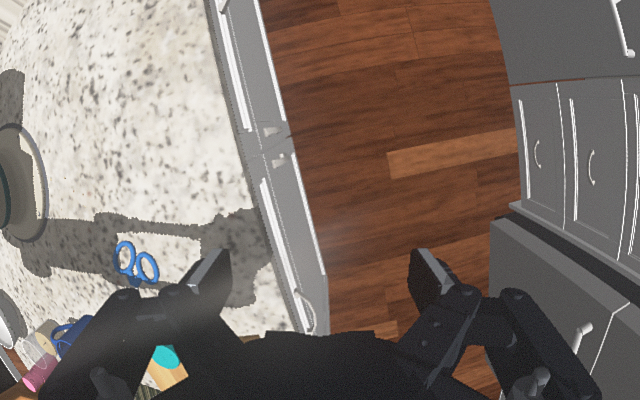

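The calls were refused and the arm hasn't moved; the wrist view shows only floor and counter. I'll retry with every key filled in.

```bash
python3 -m pendant '[{"dx":-0.0275,"dy":-0.019,"dz":0,"rx":0,"ry":0,"rz":0,"hand":0.085},{"dx":-0.0275,"dy":-0.019,"dz":0,"rx":0,"ry":0,"rz":0,"hand":0.085}]'
python3 -m pendant '[{"dx":-0.0275,"dy":-0.019},{"dx":-0.0275,"dy":-0.019}]'
python3 -m pendant '[{"dx":-0.0275,"dy":-0.019,"hand":0.085},{"hand":0.085}]'
```

```text
clock: 0.47
position: [0.1761, 0.5104, 0.2309]
ee_rot: [-0.0, 0.114, 0.994, -0.0]
contact_force: [0.8, -0.1, -0.5]
width: 0.0848
gripper_force: 0.0invalid input
invalid input
```

```bash
python3 -m pendant '[{"dx":-0.0275,"dy":-0.019,"dz":0,"rx":0,"ry":0,"rz":0,"hand":0.085},{"dx":-0.0275,"dy":-0.019,"dz":0,"rx":0,"ry":0,"rz":0,"hand":0.085},{"dx":-0.0275,"dy":-0.019,"dz":0,"rx":0,"ry":0,"rz":0,"hand":0.085},{"dx":-0.0275,"dy":-0.019,"dz":0,"rx":0,"ry":0,"rz":0,"hand":0.085},{"dx":-0.0275,"dy":-0.019,"dz":0,"rx":0,"ry":0,"rz":0,"hand":0.085},{"dx":-0.0275,"dy":-0.019,"dz":0,"rx":0,"ry":0,"rz":0,"hand":0.085},{"dx":-0.0275,"dy":-0.019,"dz":0,"rx":0,"ry":0,"rz":0,"hand":0.085},{"dx":-0.0275,"dy":-0.019,"dz":0,"rx":0,"ry":0,"rz":0,"hand":0.085},{"dx":-0.0275,"dy":-0.019,"dz":0,"rx":0,"ry":0,"rz":0,"hand":0.085},{"dx":-0.0275,"dy":-0.019,"dz":0,"rx":0,"ry":0,"rz":0,"hand":0.085}]'
python3 -m pendant '[{"dx":-0.0275,"dy":-0.019,"dz":0,"rx":0,"ry":0,"rz":0,"hand":0.085},{"dx":-0.0275,"dy":-0.019,"dz":0,"rx":0,"ry":0,"rz":0,"hand":0.085},{"dx":-0.0275,"dy":-0.019,"dz":0,"rx":0,"ry":0,"rz":0,"hand":0.085},{"dx":-0.0275,"dy":-0.019,"dz":0,"rx":0,"ry":0,"rz":0,"hand":0.085},{"dx":-0.0275,"dy":-0.019,"dz":0,"rx":0,"ry":0,"rz":0,"hand":0.085},{"dx":-0.0275,"dy":-0.019,"dz":0,"rx":0,"ry":0,"rz":0,"hand":0.085},{"dx":-0.0275,"dy":-0.019,"dz":0,"rx":0,"ry":0,"rz":0,"hand":0.085},{"dx":-0.025,"dy":-0.019,"dz":0,"rx":0,"ry":0,"rz":0,"hand":0.085},{"dx":0,"dy":0,"dz":0,"rx":0,"ry":0,"rz":0,"hand":0.085}]'
python3 - <<'E'
from h import *
need([.579,.062,.057])
im=manip.get_image('wrist'); save(im,'w2.png')
E
```

```text
clock: 1.3
position: [0.4014, 0.261, 0.2315]
ee_rot: [0.0, 0.115, 0.993, 0.0]
contact_force: [-0.1, 1.2, -0.4]
width: 0.0851
gripper_force: 0.0
clock: 2.05
position: [0.5817, 0.0598, 0.2307]
ee_rot: [0.002, 0.117, 0.993, -0.001]
contact_force: [1.2, 0.4, 0.7]
width: 0.0851
gripper_force: 0.0
tool shift mm [  3.8   1.9 173.7] tcp [0.5817 0.0598 0.2307] toolx [-0.973  0.233 -0.004] y [ 0.233  0.973 -0.002] z [ 0.003 -0.003 -1.   ]
```

View pics/w2.png

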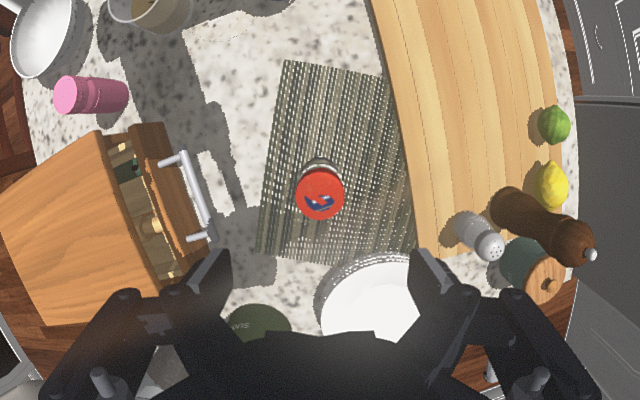

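The cap at (320,194) sits centred between the fingers, with nothing in the way. Going down to grip it.

```bash
python3 -m pendant '[{"dx":0.002,"dy":0.001,"dz":0.02,"rx":0,"ry":0,"rz":0,"hand":0.085},{"dx":0.0015,"dy":0.001,"dz":0.025,"rx":0,"ry":0,"rz":0,"hand":0.085},{"dx":0,"dy":0,"dz":0.025,"rx":0,"ry":0,"rz":0,"hand":0.085},{"dx":0,"dy":0,"dz":0.025,"rx":0,"ry":0,"rz":0,"hand":0.085},{"dx":0,"dy":0,"dz":0.025,"rx":0,"ry":0,"rz":0,"hand":0.085},{"dx":0,"dy":0,"dz":0.025,"rx":0,"ry":0,"rz":0,"hand":0.085},{"dx":0,"dy":0,"dz":0.02,"rx":0,"ry":0,"rz":0,"hand":0.085},{"dx":0,"dy":0,"dz":0.009,"rx":0,"ry":0,"rz":0,"hand":0.085},{"dx":0,"dy":0,"dz":0,"rx":0,"ry":0,"rz":0,"hand":0.085}]' 40
python3 -m pendant '[{"dx":0,"dy":0,"dz":0,"rx":0,"ry":0,"rz":0,"hand":0.06},{"dx":0,"dy":0,"dz":0,"rx":0,"ry":0,"rz":0,"hand":0.05},{"dx":0,"dy":0,"dz":0,"rx":0,"ry":0,"rz":0,"hand":0.03},{"dx":0,"dy":0,"dz":0,"rx":0,"ry":0,"rz":0,"hand":0.03},{"dx":0,"dy":0,"dz":0,"rx":0,"ry":0,"rz":0,"hand":0.03},{"dx":0,"dy":0,"dz":0,"rx":0,"ry":0,"rz":0,"hand":0.03},{"dx":0,"dy":0,"dz":0,"rx":0,"ry":0,"rz":0,"hand":0.03},{"dx":0,"dy":0,"dz":0,"rx":0,"ry":0,"rz":0,"hand":0.03}]' 40
```

```text
clock: 2.85
position: [0.5723, 0.0681, 0.0553]
ee_rot: [-0.003, 0.115, 0.993, -0.0]
contact_force: [-0.3, 0.0, 0.1]
width: 0.0849
gripper_force: 0.0
clock: 3.52
position: [0.5757, 0.0667, 0.059]
ee_rot: [0.002, 0.115, 0.993, -0.0]
contact_force: [-0.8, -2.2, 6.5]
width: 0.0436
gripper_force: 32.6
```

```bash
python3 -m pendant '[{"dx":0,"dy":0,"dz":-0.01,"rx":0,"ry":0,"rz":0,"hand":0.03},{"dx":0,"dy":0,"dz":-0.02,"rx":0,"ry":0,"rz":0,"hand":0.03},{"dx":0,"dy":0,"dz":-0.02,"rx":0,"ry":0,"rz":0,"hand":0.03},{"dx":0,"dy":0,"dz":-0.02,"rx":0,"ry":0,"rz":0,"hand":0.03},{"dx":0,"dy":0,"dz":-0.01,"rx":0,"ry":0,"rz":0,"hand":0.03},{"dx":0,"dy":0,"dz":0,"rx":0,"ry":0,"rz":0,"hand":0.03}]' 40
python3 - <<'E'
from h import *
need([.44,.28,.10])
E
```

```text
clock: 4.02
position: [0.5764, 0.0677, 0.1402]
ee_rot: [0.003, 0.115, 0.993, 0.001]
contact_force: [0.3, -0.7, -0.6]
width: 0.0436
gripper_force: 33.5
tool shift mm [181.6 175.4  39.6] tcp [0.5764 0.0677 0.1402] toolx [-0.973  0.229 -0.005] y [0.229 0.973 0.002] z [ 0.006  0.001 -1.   ]
```

```bash
python3 -m pendant '[{"dx":0.01,"dy":0.01,"dz":0,"rx":0,"ry":0,"rz":0,"hand":0.03},{"dx":0.018,"dy":0.018,"dz":0,"rx":0,"ry":0,"rz":0,"hand":0.03},{"dx":0.02,"dy":0.02,"dz":0,"rx":0,"ry":0,"rz":0,"hand":0.03},{"dx":0.022,"dy":0.02,"dz":0,"rx":0,"ry":0,"rz":0,"hand":0.03},{"dx":0.022,"dy":0.02,"dz":0,"rx":0,"ry":0,"rz":0,"hand":0.03},{"dx":0.022,"dy":0.02,"dz":0,"rx":0,"ry":0,"rz":0,"hand":0.03},{"dx":0.022,"dy":0.02,"dz":0.01,"rx":0,"ry":0,"rz":0,"hand":0.03},{"dx":0.018,"dy":0.018,"dz":0.01,"rx":0,"ry":0,"rz":0,"hand":0.03},{"dx":0.018,"dy":0.018,"dz":0.01,"rx":0,"ry":0,"rz":0,"hand":0.03},{"dx":0.01,"dy":0.01,"dz":0.01,"rx":0,"ry":0,"rz":0,"hand":0.03},{"dx":0,"dy":0,"dz":0,"rx":0,"ry":0,"rz":0,"hand":0.03},{"dx":0,"dy":0,"dz":0,"rx":0,"ry":0,"rz":0,"hand":0.03}]' 40
python3 - <<'E'
from h import *
need([.44,.28,.074])
im=manip.get_image('top'); save(im,'t2.png')
im=manip.get_image('scene'); save(im,'s2.png')
E
```

```text
clock: 5.02
position: [0.435, 0.2785, 0.0957]
ee_rot: [-0.002, 0.114, 0.993, -0.001]
contact_force: [-0.2, -0.4, -1.1]
width: 0.0436
gripper_force: 33.6
tool shift mm [-4.7  2.6 21.7] tcp [0.435  0.2785 0.0957] toolx [-0.974  0.227  0.003] y [ 0.227  0.974 -0.003] z [-0.004 -0.002 -1.   ]
```

View pics/s2.png

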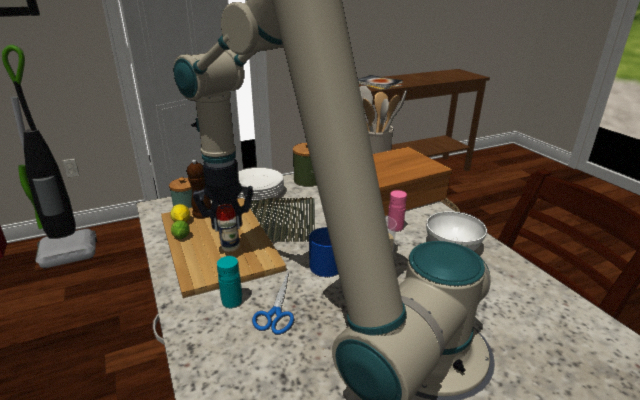

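The jar is held upright at (229,230), over the empty part of the board. Lowering it.

```bash
python3 -m pendant '[{"dx":0,"dy":0,"dz":0.007,"rx":0,"ry":0,"rz":0,"hand":0.03},{"dx":0,"dy":0,"dz":0.006,"rx":0,"ry":0,"rz":0,"hand":0.03},{"dx":0,"dy":0,"dz":0.004,"rx":0,"ry":0,"rz":0,"hand":0.03},{"dx":0,"dy":0,"dz":0,"rx":0,"ry":0,"rz":0,"hand":0.03},{"dx":0,"dy":0,"dz":0,"rx":0,"ry":0,"rz":0,"hand":0.03}]' 40
python3 -m pendant '[{"dx":0,"dy":0,"dz":0.002,"rx":0,"ry":0,"rz":0,"hand":0.03},{"dx":0,"dy":0,"dz":0.001,"rx":0,"ry":0,"rz":0,"hand":0.03},{"dx":0,"dy":0,"dz":0,"rx":0,"ry":0,"rz":0,"hand":0.03}]' 40
```

```text
clock: 5.53
position: [0.4372, 0.2779, 0.0799]
ee_rot: [-0.0, 0.116, 0.993, -0.0]
contact_force: [1.6, 0.3, -0.7]
width: 0.0436
gripper_force: 33.6
clock: 5.78
position: [0.4373, 0.2783, 0.0772]
ee_rot: [-0.0, 0.115, 0.993, 0.0]
contact_force: [0.7, -0.4, -1.5]
width: 0.0438
gripper_force: 33.6
```

```bash
python3 -m pendant '[{"dx":0,"dy":0,"dz":0.002,"rx":0,"ry":0,"rz":0,"hand":0.03},{"dx":0,"dy":0,"dz":0,"rx":0,"ry":0,"rz":0,"hand":0.03}]' 40
python3 -m pendant '[{"dx":0,"dy":0,"dz":0.0015,"rx":0,"ry":0,"rz":0,"hand":0.03},{"dx":0,"dy":0,"dz":0,"rx":0,"ry":0,"rz":0,"hand":0.03}]' 40
```

```text
clock: 5.95
position: [0.4372, 0.2784, 0.0752]
ee_rot: [-0.0, 0.115, 0.993, -0.0]
contact_force: [-0.3, 0.1, -1.4]
width: 0.0435
gripper_force: 33.6
clock: 6.12
position: [0.4372, 0.2783, 0.0738]
ee_rot: [-0.0, 0.115, 0.993, -0.0]
contact_force: [-0.9, -0.3, -0.5]
width: 0.0436
gripper_force: 33.8
```

```bash
python3 -m pendant '[{"dx":0,"dy":0,"dz":0.001,"rx":0,"ry":0,"rz":0,"hand":0.03},{"dx":0,"dy":0,"dz":0,"rx":0,"ry":0,"rz":0,"hand":0.03}]' 40
python3 -m pendant '[{"dx":0,"dy":0,"dz":0.001,"rx":0,"ry":0,"rz":0,"hand":0.03},{"dx":0,"dy":0,"dz":0,"rx":0,"ry":0,"rz":0,"hand":0.03}]' 40
```

```text
clock: 6.28
position: [0.4372, 0.2782, 0.0736]
ee_rot: [0.0, 0.115, 0.993, -0.0]
contact_force: [-2.1, -1.2, 6.5]
width: 0.0431
gripper_force: 33.6
clock: 6.45
position: [0.4373, 0.2777, 0.0732]
ee_rot: [0.0, 0.115, 0.993, -0.001]
contact_force: [-3.0, -4.1, 10.7]
width: 0.0435
gripper_force: 32.8
```

Contact. Releasing gently, then rising.

```bash
python3 -m pendant '[{"dx":0,"dy":0,"dz":-0.001,"rx":0,"ry":0,"rz":0,"hand":0.03},{"dx":0,"dy":0,"dz":0,"rx":0,"ry":0,"rz":0,"hand":0.05},{"dx":0,"dy":0,"dz":0,"rx":0,"ry":0,"rz":0,"hand":0.06},{"dx":0,"dy":0,"dz":0,"rx":0,"ry":0,"rz":0,"hand":0.085},{"dx":0,"dy":0,"dz":0,"rx":0,"ry":0,"rz":0,"hand":0.085},{"dx":0,"dy":0,"dz":0,"rx":0,"ry":0,"rz":0,"hand":0.085},{"dx":0,"dy":0,"dz":0,"rx":0,"ry":0,"rz":0,"hand":0.085}]' 40
python3 -m pendant '[{"dx":0,"dy":0,"dz":-0.015,"rx":0,"ry":0,"rz":0,"hand":0.085},{"dx":0,"dy":0,"dz":-0.025,"rx":0,"ry":0,"rz":0,"hand":0.085},{"dx":0,"dy":0,"dz":-0.025,"rx":0,"ry":0,"rz":0,"hand":0.085},{"dx":0,"dy":0,"dz":-0.025,"rx":0,"ry":0,"rz":0,"hand":0.085},{"dx":0,"dy":0,"dz":-0.02,"rx":0,"ry":0,"rz":0,"hand":0.085},{"dx":0,"dy":0,"dz":0,"rx":0,"ry":0,"rz":0,"hand":0.085}]'
python3 - <<'E'
from h import *
im=manip.get_image('top'); f=im['frame']; hsv=cv2.cvtColor(f,cv2.COLOR_RGB2HSV)
m=(((hsv[...,0]<6)|(hsv[...,0]>174))&(hsv[...,1]>170)&(hsv[...,2]>90)); m[:,:160]=0;m[:,270:]=0
ys,xs=np.nonzero(m);print('red top',len(xs))
w=manip.get_image('wrist');save(w,'w3.png')
s=manip.get_image('scene');f=s['frame']; hsv=cv2.cvtColor(f,cv2.COLOR_RGB2HSV)
m=(((hsv[...,0]<6)|(hsv[...,0]>174))&(hsv[...,1]>170)&(hsv[...,2]>60)); m[:,:200]=0;m[:,260:]=0;m[:180]=0;m[260:]=0
ys,xs=np.nonzero(m);print(len(xs),xs.mean(),ys.mean(), proj(s,[.437,.278,.127]),proj(s,[.437,.278,.11]))
need([.56,-.0757,.2],(-.045,.999))
E
```

```text
clock: 7.03
position: [0.4373, 0.2784, 0.0727]
ee_rot: [-0.0, 0.115, 0.993, 0.0]
contact_force: [1.4, 0.5, -0.4]
width: 0.085
gripper_force: 0.0
clock: 7.53
position: [0.4399, 0.2797, 0.1871]
ee_rot: [0.004, 0.115, 0.993, 0.002]
contact_force: [0.5, 0.8, 0.6]
width: 0.0851
gripper_force: 0.0
red top 9
190 226.2263157894737 221.0157894736842 (np.float64(226.8356866972896), np.float64(218.10295541641636)) (np.float64(227.53878478483276), np.float64(224.26909279911388))
tool shift mm [-200.9 -316.3  -17.7] tcp [0.4368 0.2782 0.1823] toolx [-0.973  0.229  0.001] y [ 0.229  0.973 -0.   ] z [-0.001 -0.    -1.   ]
rz -15.8 q6 -0.91
```

```bash
python3 -m pendant '[{"dx":-0.016,"dy":-0.025,"dz":-0.005,"rx":0,"ry":0,"rz":0,"hand":0.085},{"dx":-0.017,"dy":-0.027,"dz":-0.005,"rx":0,"ry":0,"rz":0,"hand":0.085},{"dx":-0.017,"dy":-0.027,"dz":-0.003,"rx":0,"ry":0,"rz":0,"hand":0.085},{"dx":-0.017,"dy":-0.027,"dz":0,"rx":0,"ry":0,"rz":0,"hand":0.085},{"dx":-0.017,"dy":-0.027,"dz":0,"rx":0,"ry":0,"rz":0,"hand":0.085},{"dx":-0.017,"dy":-0.027,"dz":0,"rx":0,"ry":0,"rz":0,"hand":0.085},{"dx":-0.017,"dy":-0.027,"dz":0,"rx":0,"ry":0,"rz":0,"hand":0.085},{"dx":-0.017,"dy":-0.027,"dz":0,"rx":0,"ry":0,"rz":0,"hand":0.085},{"dx":-0.017,"dy":-0.027,"dz":0,"rx":0,"ry":0,"rz":0,"hand":0.07},{"dx":-0.017,"dy":-0.027,"dz":0,"rx":0,"ry":0,"rz":0,"hand":0.05},{"dx":-0.017,"dy":-0.027,"dz":0,"rx":0,"ry":0,"rz":0,"hand":0.04},{"dx":-0.015,"dy":-0.021,"dz":0,"rx":0,"ry":0,"rz":0,"hand":0.028}]'
python3 -m pendant '[{"dx":0,"dy":0,"dz":0,"rx":0,"ry":0,"rz":-5.3,"hand":0.028},{"dx":0,"dy":0,"dz":0,"rx":0,"ry":0,"rz":-5.3,"hand":0.028},{"dx":0,"dy":0,"dz":0,"rx":0,"ry":0,"rz":-5.2,"hand":0.028},{"dx":0,"dy":0,"dz":0,"rx":0,"ry":0,"rz":0,"hand":0.028},{"dx":0,"dy":0,"dz":0,"rx":0,"ry":0,"rz":0,"hand":0.028}]'
python3 - <<'E'
from h import *
need([.56,-.0757,.034],(-.045,.999))
im=manip.get_image('wrist'); save(im,'w4.png')
E
```

```text
clock: 8.68
position: [0.56, -0.0774, 0.1937]
ee_rot: [-0.002, 0.116, 0.993, -0.0]
contact_force: [0.5, 0.6, -0.3]
width: 0.0381
gripper_force: 0.0
clock: 9.1
position: [0.5599, -0.0751, 0.1942]
ee_rot: [-0.001, -0.021, 1.0, 0.0]
contact_force: [-0.2, 0.9, 1.0]
width: 0.0281
gripper_force: 0.0
tool shift mm [ -0.6  -0.8 160.2] tcp [ 0.5599 -0.0751  0.1942] toolx [-0.999 -0.043  0.003] y [-0.043  0.999  0.001] z [-0.003  0.001 -1.   ]
rz -0.14 q6 -1.87
```

View pics/w4.png

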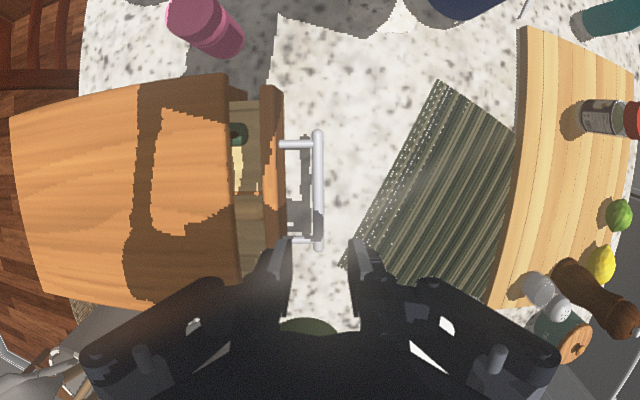

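The handle bar (column 318, rows 133–247) lines up with the middle of the fingers. Going down over it.

```bash
python3 -m pendant '[{"dx":0,"dy":-0.0005,"dz":0.015,"rx":0,"ry":0,"rz":0,"hand":0.028},{"dx":0,"dy":0,"dz":0.025,"rx":0,"ry":0,"rz":0,"hand":0.028},{"dx":0,"dy":0,"dz":0.025,"rx":0,"ry":0,"rz":0,"hand":0.028},{"dx":0,"dy":0,"dz":0.02,"rx":0,"ry":0,"rz":0,"hand":0.028},{"dx":0,"dy":0,"dz":0.015,"rx":0,"ry":0,"rz":0,"hand":0.028},{"dx":0,"dy":0,"dz":0.01,"rx":0,"ry":0,"rz":0,"hand":0.028},{"dx":0,"dy":0,"dz":0,"rx":0,"ry":0,"rz":0,"hand":0.028}]' 50
python3 -m pendant '[{"dx":0,"dy":0,"dz":0.01,"rx":0,"ry":0,"rz":0,"hand":0.028},{"dx":0,"dy":0,"dz":0.01,"rx":0,"ry":0,"rz":0,"hand":0.028},{"dx":0,"dy":0,"dz":0.01,"rx":0,"ry":0,"rz":0,"hand":0.028},{"dx":0,"dy":0,"dz":0.01,"rx":0,"ry":0,"rz":0,"hand":0.028},{"dx":0,"dy":0,"dz":0.008,"rx":0,"ry":0,"rz":0,"hand":0.028},{"dx":0,"dy":0,"dz":0,"rx":0,"ry":0,"rz":0,"hand":0.028}]'
```

```text
clock: 9.73
position: [0.5589, -0.0751, 0.0834]
ee_rot: [-0.002, -0.022, 1.0, 0.001]
contact_force: [0.2, -0.6, 0.1]
width: 0.0278
gripper_force: 0.0
clock: 10.23
position: [0.5593, -0.0754, 0.0358]
ee_rot: [-0.002, -0.022, 1.0, 0.001]
contact_force: [0.1, 0.2, 0.3]
width: 0.0279
gripper_force: 0.0
```

```bash
python3 -m pendant '[{"dx":0,"dy":0,"dz":0,"rx":0,"ry":0,"rz":0,"hand":0.015},{"dx":0,"dy":0,"dz":0,"rx":0,"ry":0,"rz":0,"hand":0.005},{"dx":0,"dy":0,"dz":0,"rx":0,"ry":0,"rz":0,"hand":0.005},{"dx":0,"dy":0,"dz":0,"rx":0,"ry":0,"rz":0,"hand":0.005},{"dx":0,"dy":0,"dz":0,"rx":0,"ry":0,"rz":0,"hand":0.005}]' 50
```

```text
clock: 10.65
position: [0.5607, -0.0758, 0.0378]
ee_rot: [0.0, -0.023, 1.0, -0.0]
contact_force: [0.6, -1.9, -4.0]
width: 0.0093
gripper_force: 48.6
```

```bash
python3 -m pendant '[{"dx":0,"dy":0.004,"dz":0,"rx":0,"ry":0,"rz":0,"hand":0.005},{"dx":0,"dy":0.008,"dz":0,"rx":0,"ry":0,"rz":0,"hand":0.005},{"dx":0,"dy":0.01,"dz":0,"rx":0,"ry":0,"rz":0,"hand":0.005},{"dx":0,"dy":0.01,"dz":0,"rx":0,"ry":0,"rz":0,"hand":0.005},{"dx":0,"dy":0.01,"dz":0,"rx":0,"ry":0,"rz":0,"hand":0.005},{"dx":0,"dy":0.01,"dz":0,"rx":0,"ry":0,"rz":0,"hand":0.005},{"dx":0,"dy":0.01,"dz":0,"rx":0,"ry":0,"rz":0,"hand":0.005},{"dx":0,"dy":0.01,"dz":0,"rx":0,"ry":0,"rz":0,"hand":0.005},{"dx":0,"dy":0.01,"dz":0,"rx":0,"ry":0,"rz":0,"hand":0.005},{"dx":0,"dy":0.008,"dz":0,"rx":0,"ry":0,"rz":0,"hand":0.005},{"dx":0,"dy":0.006,"dz":0,"rx":0,"ry":0,"rz":0,"hand":0.005},{"dx":0,"dy":0,"dz":0,"rx":0,"ry":0,"rz":0,"hand":0.005}]' 50
python3 -m pendant '[{"dx":0,"dy":0.004,"dz":0,"rx":0,"ry":0,"rz":0,"hand":0.005},{"dx":0,"dy":0.004,"dz":0,"rx":0,"ry":0,"rz":0,"hand":0.005},{"dx":0,"dy":0.002,"dz":0,"rx":0,"ry":0,"rz":0,"hand":0.005},{"dx":0,"dy":0,"dz":0,"rx":0,"ry":0,"rz":0,"hand":0.005}]'
```

```text
clock: 11.65
position: [0.5558, 0.0223, 0.0377]
ee_rot: [-0.0, -0.023, 1.0, 0.001]
contact_force: [-1.8, 1.8, -3.3]
width: 0.0089
gripper_force: 49.0
clock: 11.98
position: [0.5554, 0.0306, 0.0377]
ee_rot: [-0.001, -0.022, 1.0, 0.0]
contact_force: [-3.6, 0.7, -2.3]
width: 0.0093
gripper_force: 49.1
```

```bash
python3 -m pendant '[{"dx":0,"dy":0.003,"dz":0,"rx":0,"ry":0,"rz":0,"hand":0.005},{"dx":0,"dy":0.003,"dz":0,"rx":0,"ry":0,"rz":0,"hand":0.005},{"dx":0,"dy":0,"dz":0,"rx":0,"ry":0,"rz":0,"hand":0.005}]' 50
python3 -m pendant '[{"dx":0,"dy":0.003,"dz":0,"rx":0,"ry":0,"rz":0,"hand":0.005},{"dx":0,"dy":0.002,"dz":0,"rx":0,"ry":0,"rz":0,"hand":0.005},{"dx":0,"dy":0,"dz":0,"rx":0,"ry":0,"rz":0,"hand":0.005}]'
```

```text
clock: 12.23
position: [0.5551, 0.0366, 0.0378]
ee_rot: [-0.0, -0.022, 1.0, 0.0]
contact_force: [-3.0, -0.8, -1.3]
width: 0.0091
gripper_force: 49.2
clock: 12.48
position: [0.5551, 0.0374, 0.0378]
ee_rot: [-0.001, -0.024, 1.0, -0.004]
contact_force: [-4.7, -14.4, -1.2]
width: 0.0093
gripper_force: 49.3
```

The drawer is at its stop (−14 N). Relaxing, releasing, rising and looking.

```bash
python3 -m pendant '[{"dx":0,"dy":-0.0025,"dz":0,"rx":0,"ry":0,"rz":0,"hand":0.005},{"dx":0,"dy":0,"dz":0,"rx":0,"ry":0,"rz":0,"hand":0.02},{"dx":0,"dy":0,"dz":0,"rx":0,"ry":0,"rz":0,"hand":0.028},{"dx":0,"dy":0,"dz":0,"rx":0,"ry":0,"rz":0,"hand":0.028},{"dx":0,"dy":0,"dz":0,"rx":0,"ry":0,"rz":0,"hand":0.028}]'
python3 -m pendant '[{"dx":0,"dy":0,"dz":-0.01,"rx":0,"ry":0,"rz":0,"hand":0.028},{"dx":0,"dy":0,"dz":-0.02,"rx":0,"ry":0,"rz":0,"hand":0.028},{"dx":0,"dy":0,"dz":-0.025,"rx":0,"ry":0,"rz":0,"hand":0.028},{"dx":0,"dy":0,"dz":-0.03,"rx":0,"ry":0,"rz":0,"hand":0.028},{"dx":0,"dy":0,"dz":-0.03,"rx":0,"ry":0,"rz":0,"hand":0.05},{"dx":0,"dy":0,"dz":-0.03,"rx":0,"ry":0,"rz":0,"hand":0.06},{"dx":0,"dy":0,"dz":-0.03,"rx":0,"ry":0,"rz":0,"hand":0.06},{"dx":0,"dy":0,"dz":-0.02,"rx":0,"ry":0,"rz":0,"hand":0.06},{"dx":0,"dy":0,"dz":0,"rx":0,"ry":0,"rz":0,"hand":0.06}]'
python3 - <<'E'
from h import *
im=manip.get_image('wrist'); save(im,'w5.png')
im=manip.get_image('top'); save(im,'t5.png')
E
```

```text
clock: 12.9
position: [0.557, 0.0391, 0.0384]
ee_rot: [0.001, -0.022, 1.0, 0.0]
contact_force: [-0.6, 0.4, -0.1]
width: 0.028
gripper_force: 0.0
clock: 13.65
position: [0.5586, 0.0389, 0.2392]
ee_rot: [0.006, -0.023, 1.0, -0.0]
contact_force: [0.4, 0.5, -0.2]
width: 0.0598
gripper_force: 0.0
```

View pics/w5.png

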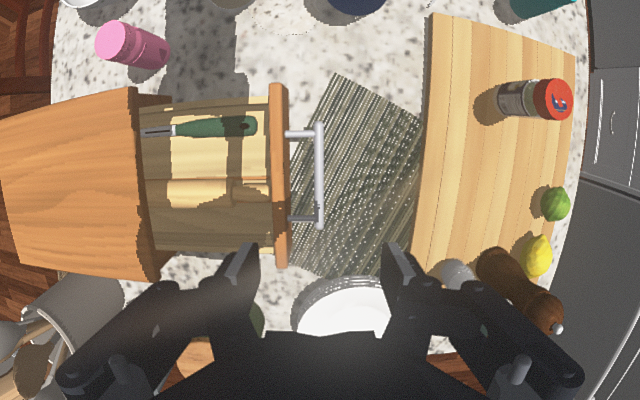

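The drawer is fully out. The pin lies at row ≈193, with the barrel shoulder at u≈232 and end A at u≈270 against the panel. The peeler is at row 127. Casting rays.

```bash
cat >> h.py <<'E'
def wray(w,s,u,v):
    x,y=u-w['cx'],v-w['cy']; r=np.hypot(x,y); t=r/w['fx']; k=np.sin(t)/max(r,1e-9)
    c=np.array([x*k,-y*k,-np.cos(t)]); T=np.array(w['mount']); M=rot(s['ee_rot'])
    return s['position']+M@T[:3,3], M@T[:3,:3]@c
def wz(w,s,u,v,z):
    p,d=wray(w,s,u,v); return p+d*(z-p[2])/d[2]
E
python3 - <<'E'
from h import *
s=manip.get_state(); w=manip.get_image('wrist'); im=manip.get_image('top')
for n,u,v,z in [('A',270,195,.033),('shoulder axis',232,193,.033),('barrel top edge',205,178,.033),('barrel low edge',205,207,.033),('handle up',250,183,.033),('handle low',250,207,.033),('barrel top at chest',152,178,.033),('barrel low at chest',155,207,.033),('edge',138,92,.11),('edge2',155,278,.11),('panel in',270,95,.076),('panel in2',275,262,.076),('bar',319,125,.053),('bar2',321,225,.053)]:
    print(n,wz(w,s,u,v,z).round(4))
c=cv2.resize(im['frame'][120:225,320:420],None,fx=5,fy=5,interpolation=cv2.INTER_CUBIC); d=cv2.resize(w['frame'][80:270,130:300],None,fx=2.8,fy=2.8,interpolation=cv2.INTER_CUBIC)
o=np.zeros((540,800,3),np.uint8); o[:525,:324]=c[:,:324]; o[:532,324:]=d[:,:476]; cv2.imwrite('pics/crop5.png',o[:,:,::-1])
E
```

```text
A [ 0.5775 -0.018   0.033 ]
shoulder axis [ 0.5769 -0.0638  0.033 ]
barrel top edge [ 0.5599 -0.0974  0.033 ]
barrel low edge [ 0.5959 -0.0993  0.033 ]
handle up [ 0.5641 -0.0417  0.033 ]
handle low [ 0.5931 -0.0421  0.033 ]
barrel top at chest [ 0.5615 -0.1719  0.033 ]
barrel low at chest [ 0.5994 -0.1711  0.033 ]
edge [ 0.4606 -0.1399  0.11  ]
edge2 [ 0.6568 -0.1382  0.11  ]
panel in [ 0.4665 -0.0135  0.076 ]
panel in2 [ 0.6414 -0.0063  0.076 ]
bar [0.495  0.0351 0.053 ]
bar2 [0.6042 0.0422 0.053 ]
```

View pics/crop5.png

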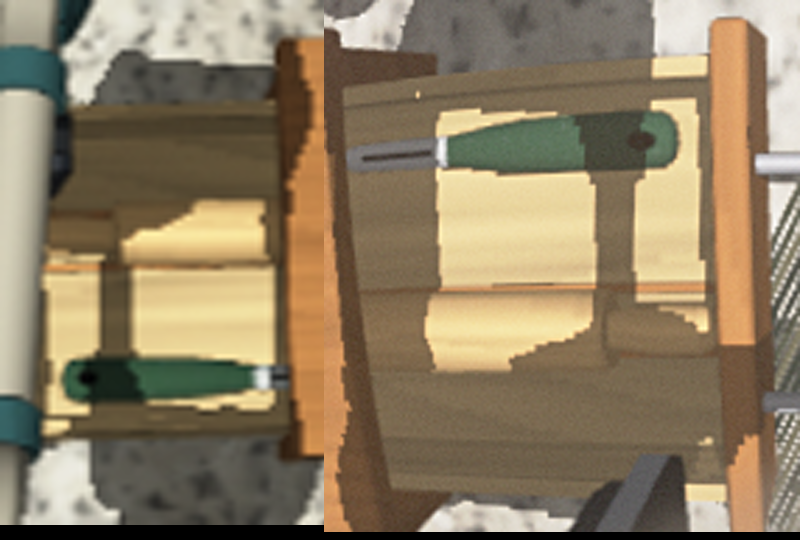

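In the crop the shoulder is at wrist u≈230.4, the barrel spans v 184.6–212 (axis ≈198), and the handle spans v 189.6–206.8 up to u≈269.6. In the top view the barrel spans v 161–173 with the shoulder at u≈343.4.

```bash
python3 - <<'E'
from h import *
s=manip.get_state(); w=manip.get_image('wrist'); im=manip.get_image('top')
for n,u,v in [('A',269.6,198.5),('sh',230.4,198.2),('b up',200,184.6),('b low',200,212),('h up',245,189.6),('h low',245,206.8)]:
    print(n,wz(w,s,u,v,.035).round(4))
print('top sh',onz(im,343.4-.4,166.6,.035).round(4),'b',onz(im,355,160.6,.035).round(4),onz(im,355,172.6,.035).round(4))
need([.584,-.087,.2],(-.045,.999))
E
```

```text
A [ 0.5782 -0.0178  0.035 ]
sh [ 0.5799 -0.0647  0.035 ]
b up [ 0.5648 -0.1026  0.035 ]
b low [ 0.5988 -0.1045  0.035 ]
h up [ 0.5689 -0.0467  0.035 ]
h low [ 0.5895 -0.0471  0.035 ]
top sh [ 0.5819 -0.0632  0.035 ] b [ 0.5993 -0.0956  0.035 ] [ 0.5661 -0.0961  0.035 ]
tool shift mm [ -23.8 -127.    31.2] tcp [0.5546 0.0388 0.2313] toolx [-0.999 -0.045  0.003] y [-0.045  0.999  0.   ] z [-0.003  0.    -1.   ]
rz -0.0 q6 -1.67
```

```bash
python3 -m pendant '[{"dx":-0.0037,"dy":-0.0203,"dz":0,"rx":0,"ry":0,"rz":0,"hand":0.052},{"dx":-0.0037,"dy":-0.0203,"dz":0,"rx":0,"ry":0,"rz":0,"hand":0.052},{"dx":-0.0037,"dy":-0.0203,"dz":0,"rx":0,"ry":0,"rz":0,"hand":0.052},{"dx":-0.0037,"dy":-0.0203,"dz":0,"rx":0,"ry":0,"rz":0,"hand":0.052},{"dx":-0.0037,"dy":-0.0203,"dz":0,"rx":0,"ry":0,"rz":0,"hand":0.052},{"dx":-0.0037,"dy":-0.0203,"dz":0,"rx":0,"ry":0,"rz":0,"hand":0.052}]'
python3 -m pendant '[{"dx":0,"dy":0,"dz":0,"rx":0,"ry":0,"rz":7,"hand":0.052},{"dx":0,"dy":0,"dz":0,"rx":0,"ry":0,"rz":7,"hand":0.052},{"dx":0,"dy":0,"dz":0,"rx":0,"ry":0,"rz":7,"hand":0.052},{"dx":0,"dy":0,"dz":0,"rx":0,"ry":0,"rz":7,"hand":0.052},{"dx":0,"dy":0,"dz":0,"rx":0,"ry":0,"rz":7,"hand":0.052},{"dx":0,"dy":0,"dz":0,"rx":0,"ry":0,"rz":7,"hand":0.052},{"dx":0,"dy":0,"dz":0,"rx":0,"ry":0,"rz":7,"hand":0.052},{"dx":0,"dy":0,"dz":0,"rx":0,"ry":0,"rz":7,"hand":0.052},{"dx":0,"dy":0,"dz":0,"rx":0,"ry":0,"rz":7,"hand":0.052},{"dx":0,"dy":0,"dz":0,"rx":0,"ry":0,"rz":7,"hand":0.052},{"dx":0,"dy":0,"dz":0,"rx":0,"ry":0,"rz":7,"hand":0.052},{"dx":0,"dy":0,"dz":0,"rx":0,"ry":0,"rz":7,"hand":0.052}]'
python3 -m pendant '[{"dx":0,"dy":0,"dz":0,"rx":0,"ry":0,"rz":6,"hand":0.052},{"dx":0,"dy":0,"dz":0,"rx":0,"ry":0,"rz":0,"hand":0.052},{"dx":0,"dy":0,"dz":0,"rx":0,"ry":0,"rz":0,"hand":0.052}]'
python3 - <<'E'
from h import *
need([.582,-.082,.021],(.999,.045))
w=manip.get_image('wrist'); s=manip.get_state(); save(w,'w6.png')
E
```

```text
clock: 14.45
position: [0.5828, -0.0828, 0.2313]
ee_rot: [-0.001, -0.022, 1.0, 0.0]
contact_force: [0.1, 0.7, -0.2]
width: 0.0521
gripper_force: 0.0
clock: 15.45
position: [0.5826, -0.0818, 0.2313]
ee_rot: [-0.001, 0.655, 0.756, -0.001]
contact_force: [0.0, -0.3, -0.4]
width: 0.0522
gripper_force: 0.0
clock: 15.7
position: [0.5828, -0.0819, 0.2317]
ee_rot: [-0.001, 0.69, 0.724, -0.0]
contact_force: [0.6, 1.2, -1.2]
width: 0.0521
gripper_force: 0.0
tool shift mm [-2.000e-01 -4.000e-01  2.107e+02] tcp [ 0.5828 -0.0819  0.2317] toolx [-0.048  0.999  0.001] y [ 0.999  0.048 -0.002] z [-0.002  0.001 -1.   ]
rz 0.15 q6 -0.31
```

View pics/w6.png

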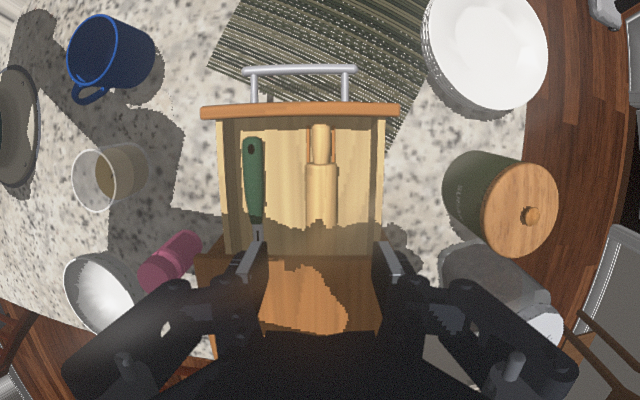

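The pin is centred between the fingers (u≈321, shoulder at row 165), with peeler and walls clear of the fingertips. Going down.

```bash
python3 -c "
from h import *
w=manip.get_image('wrist'); s=manip.get_state()
print(wz(w,s,321,165,.04),wz(w,s,322,210,.035),wz(w,s,307,190,.035),wz(w,s,337,190,.035))"
python3 -m pendant '[{"dx":0,"dy":0,"dz":0.02,"rx":0,"ry":0,"rz":0,"hand":0.052},{"dx":0,"dy":0,"dz":0.03,"rx":0,"ry":0,"rz":0,"hand":0.052},{"dx":0,"dy":0,"dz":0.03,"rx":0,"ry":0,"rz":0,"hand":0.052},{"dx":0,"dy":0,"dz":0.03,"rx":0,"ry":0,"rz":0,"hand":0.052},{"dx":0,"dy":0,"dz":0.025,"rx":0,"ry":0,"rz":0,"hand":0.052},{"dx":0,"dy":0,"dz":0.015,"rx":0,"ry":0,"rz":0,"hand":0.052},{"dx":0,"dy":0,"dz":0,"rx":0,"ry":0,"rz":0,"hand":0.052}]' 60
python3 -c "
from h import *
need([.582,-.082,.022],(.999,.045))"
```

```text
[ 0.58302322 -0.06499892  0.04      ] [ 0.5867119  -0.11770616  0.035     ] [ 0.56863638 -0.09495202  0.035     ] [ 0.60249793 -0.09335013  0.035     ]
clock: 16.38
position: [0.5803, -0.0813, 0.0789]
ee_rot: [-0.004, 0.691, 0.723, -0.002]
contact_force: [-0.7, 0.1, -0.5]
width: 0.0518
gripper_force: 0.0
tool shift mm [-0.9  2.1 56.8] tcp [ 0.5803 -0.0813  0.0789] toolx [-0.046  0.999  0.003] y [ 0.999  0.046 -0.008] z [-0.008  0.002 -1.   ]
rz 0.07 q6 -0.3
```

```bash
python3 -m pendant '[{"dx":0,"dy":0.001,"dz":0.01,"rx":0,"ry":0,"rz":0,"hand":0.052},{"dx":0,"dy":0,"dz":0.012,"rx":0,"ry":0,"rz":0,"hand":0.052},{"dx":0,"dy":0,"dz":0.012,"rx":0,"ry":0,"rz":0,"hand":0.052},{"dx":0,"dy":0,"dz":0.01,"rx":0,"ry":0,"rz":0,"hand":0.052},{"dx":0,"dy":0,"dz":0.006,"rx":0,"ry":0,"rz":0,"hand":0.052},{"dx":0,"dy":0,"dz":0.003,"rx":0,"ry":0,"rz":0,"hand":0.052},{"dx":0,"dy":0,"dz":0,"rx":0,"ry":0,"rz":0,"hand":0.052},{"dx":0,"dy":0,"dz":0,"rx":0,"ry":0,"rz":0,"hand":0.052}]' 60
```

```text
clock: 17.05
position: [0.5847, -0.0821, 0.0302]
ee_rot: [0.0, 0.691, 0.723, 0.0]
contact_force: [-0.5, -0.6, 0.2]
width: 0.0519
gripper_force: 0.0
```

```bash
python3 -m pendant '[{"dx":0,"dy":-0.001,"dz":0.004,"rx":0,"ry":0,"rz":0,"hand":0.052},{"dx":0,"dy":0,"dz":0.003,"rx":0,"ry":0,"rz":0,"hand":0.052},{"dx":0,"dy":0,"dz":0,"rx":0,"ry":0,"rz":0,"hand":0.052}]' 60
python3 -m pendant '[{"dx":0,"dy":0,"dz":0,"rx":0,"ry":0,"rz":0,"hand":0.042},{"dx":0,"dy":0,"dz":0,"rx":0,"ry":0,"rz":0,"hand":0.034},{"dx":0,"dy":0,"dz":0,"rx":0,"ry":0,"rz":0,"hand":0.025},{"dx":0,"dy":0,"dz":0,"rx":0,"ry":0,"rz":0,"hand":0.02},{"dx":0,"dy":0,"dz":0,"rx":0,"ry":0,"rz":0,"hand":0.02},{"dx":0,"dy":0,"dz":0,"rx":0,"ry":0,"rz":0,"hand":0.02},{"dx":0,"dy":0,"dz":0,"rx":0,"ry":0,"rz":0,"hand":0.02}]' 60
```

```text
clock: 17.3
position: [0.5828, -0.0819, 0.0224]
ee_rot: [-0.0, 0.691, 0.723, -0.0]
contact_force: [0.3, -1.2, -0.2]
width: 0.0516
gripper_force: 0.0
clock: 17.88
position: [0.5833, -0.082, 0.0232]
ee_rot: [0.0, 0.691, 0.723, 0.0]
contact_force: [-1.3, -0.3, 5.5]
width: 0.0341
gripper_force: 59.6
```

Firm grip on the barrel. Raising end A about end B: 2.4° per row with a 6.2 mm lift.

```bash
python3 -m pendant '[{"dx":0,"dy":0,"dz":0,"rx":0,"ry":0,"rz":0,"hand":0.02},{"dx":0.0003,"dy":0,"dz":-0.0031,"rx":0,"ry":1.2,"rz":0,"hand":0.02},{"dx":0.0003,"dy":0,"dz":-0.0062,"rx":0,"ry":2.4,"rz":0,"hand":0.02},{"dx":0.0003,"dy":0,"dz":-0.0062,"rx":0,"ry":2.4,"rz":0,"hand":0.02},{"dx":0,"dy":0,"dz":0,"rx":0,"ry":0,"rz":0,"hand":0.02}]' 80
python3 -m pendant '[{"dx":0.0003,"dy":0,"dz":-0.0031,"rx":0,"ry":1.2,"rz":0,"hand":0.02},{"dx":0.0003,"dy":0,"dz":-0.0062,"rx":0,"ry":2.4,"rz":0,"hand":0.02},{"dx":0.0003,"dy":0,"dz":-0.0062,"rx":0,"ry":2.4,"rz":0,"hand":0.02},{"dx":0,"dy":0,"dz":0,"rx":0,"ry":0,"rz":0,"hand":0.02},{"dx":0,"dy":0,"dz":0,"rx":0,"ry":0,"rz":0,"hand":0.02}]'
```

```text
clock: 18.3
position: [0.5841, -0.0832, 0.0385]
ee_rot: [-0.037, 0.691, 0.721, 0.037]
contact_force: [1.1, -0.3, -1.1]
width: 0.0336
gripper_force: 79.7
clock: 18.72
position: [0.5831, -0.0833, 0.0533]
ee_rot: [-0.075, 0.688, 0.719, 0.072]
contact_force: [0.9, -0.4, -2.7]
width: 0.033
gripper_force: 79.7
```

```bash
python3 -m pendant '[{"dx":0.0003,"dy":0,"dz":-0.0031,"rx":0,"ry":1.2,"rz":0,"hand":0.02},{"dx":0.0003,"dy":0,"dz":-0.0062,"rx":0,"ry":2.4,"rz":0,"hand":0.02},{"dx":0.0003,"dy":0,"dz":-0.0062,"rx":0,"ry":2.4,"rz":0,"hand":0.02},{"dx":0.0003,"dy":0,"dz":-0.0031,"rx":0,"ry":1.2,"rz":0,"hand":0.02},{"dx":0,"dy":0,"dz":0,"rx":0,"ry":0,"rz":0,"hand":0.02},{"dx":0,"dy":0,"dz":0,"rx":0,"ry":0,"rz":0,"hand":0.02}]'
python3 - <<'E'
from h import *
s=manip.get_state(); M=rot(s['ee_rot']); print(M.round(3), s['position'])
w=manip.get_image('wrist'); a=manip.get_image('scene')
o=np.vstack([w['frame'],np.zeros((0,640,3),np.uint8)])
c=cv2.resize(a['frame'][120:240,320:480],(480,360),interpolation=cv2.INTER_CUBIC)
o=np.zeros((560,800,3),np.uint8); o[:280,:448]=cv2.resize(w['frame'],(448,280)); o[200:560,320:800]=c
cv2.imwrite('pics/m7.png',o[:,:,::-1])
E
```

```text
clock: 19.22
position: [0.5832, -0.0864, 0.0717]
ee_rot: [-0.121, 0.682, 0.713, 0.115]
contact_force: [-0.3, -0.2, -1.6]
width: 0.0338
gripper_force: 79.7
[[-0.042  0.999 -0.015]
 [ 0.944  0.045  0.328]
 [ 0.329 -0.001 -0.944]] [ 0.58315583 -0.08639243  0.07171823]
```

View pics/m7.png

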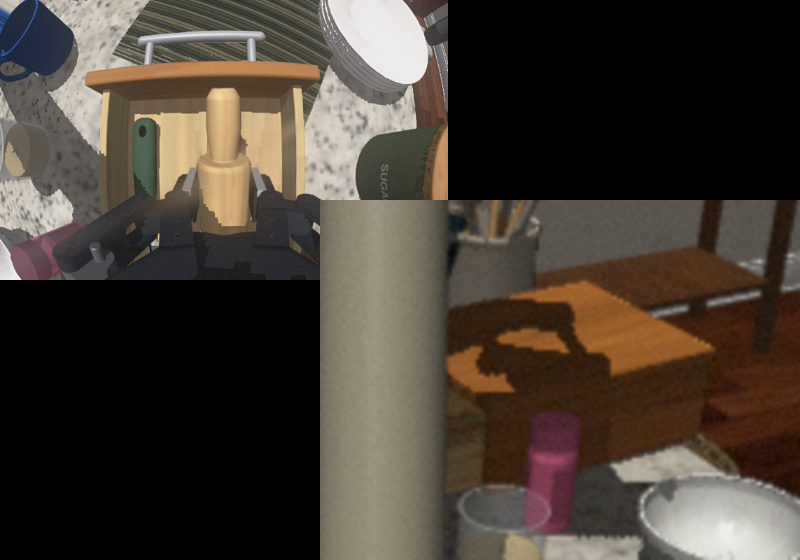

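The pin came up with the gripper: its end A is at wrist ≈(318,133), and the wrist force is only the pin's weight. Checking that its tilt matches the tool's.

```bash
python3 - <<'E'
from h import *
w=manip.get_image('wrist'); T=np.array(w['mount'])
def pr(P):
    c=T[:3,:3].T@(np.array(P)-T[:3,3]); q=np.array([c[0],-c[1],-c[2]]); r=np.hypot(q[0],q[1]); t=np.arctan2(r,q[2]); return (w['cx']+w['fx']*t*q[0]/r).round(1),(w['cy']+w['fx']*t*q[1]/r).round(1)
for tilt in (-8,-4,0,4):
    a=np.radians(tilt); f=lambda x,z:(x*np.cos(a)+z*np.sin(a),0,-.010-x*np.sin(a)+z*np.cos(a))
    print(tilt,'A axis',pr(f(.063,0)),'A top',pr(f(.063,-.011)),'shoulder top',pr(f(.018,-.018)))
s=manip.get_state();M=rot(s['ee_rot'])
print('B',s['position']+M@[-.157,0,-.010],'A',s['position']+M@[.063,0,-.010])
E
```

```text
-8 A axis (np.float64(320.5), np.float64(129.5)) A top (np.float64(320.5), np.float64(126.8)) shoulder top (np.float64(320.6), np.float64(235.8))
-4 A axis (np.float64(320.5), np.float64(128.8)) A top (np.float64(320.6), np.float64(127.8)) shoulder top (np.float64(320.6), np.float64(239.6))
0 A axis (np.float64(320.5), np.float64(128.8)) A top (np.float64(320.6), np.float64(129.6)) shoulder top (np.float64(320.6), np.float64(243.6))
4 A axis (np.float64(320.6), np.float64(129.4)) A top (np.float64(320.6), np.float64(132.4)) shoulder top (np.float64(320.6), np.float64(247.7))
B [ 0.58987983 -0.23707602  0.02959212] A [ 0.58044522 -0.02953727  0.10197067]
```

Consistent with a rigid hold (tilt ≈19°; A at z 0.102, B at z 0.030). Drawing it out along its own axis.

```bash
python3 -m pendant '[{"dx":0.003,"dy":0,"dz":0,"rx":0,"ry":0,"rz":0,"hand":0.02},{"dx":0.006,"dy":0,"dz":0,"rx":0,"ry":0,"rz":0,"hand":0.02},{"dx":0.008,"dy":0,"dz":0,"rx":0,"ry":0,"rz":0,"hand":0.02},{"dx":0.008,"dy":0,"dz":0,"rx":0,"ry":0,"rz":0,"hand":0.02},{"dx":0.006,"dy":0,"dz":0,"rx":0,"ry":0,"rz":0,"hand":0.02},{"dx":0.003,"dy":0,"dz":0,"rx":0,"ry":0,"rz":0,"hand":0.02},{"dx":0,"dy":0,"dz":0,"rx":0,"ry":0,"rz":0,"hand":0.02}]'
python3 -m pendant '[{"dx":0.003,"dy":0,"dz":0,"rx":0,"ry":0,"rz":0,"hand":0.02},{"dx":0.008,"dy":0,"dz":0,"rx":0,"ry":0,"rz":0,"hand":0.02},{"dx":0.01,"dy":0,"dz":0,"rx":0,"ry":0,"rz":0,"hand":0.02},{"dx":0.01,"dy":0,"dz":0,"rx":0,"ry":0,"rz":0,"hand":0.02},{"dx":0.008,"dy":0,"dz":0,"rx":0,"ry":0,"rz":0,"hand":0.02},{"dx":0.003,"dy":0,"dz":0,"rx":0,"ry":0,"rz":0,"hand":0.02},{"dx":0,"dy":0,"dz":0,"rx":0,"ry":0,"rz":0,"hand":0.02}]'
```

```text
clock: 19.95
position: [0.5819, -0.0532, 0.0838]
ee_rot: [-0.12, 0.681, 0.713, 0.115]
contact_force: [-0.4, -0.1, -1.5]
width: 0.0336
gripper_force: 79.7
clock: 20.53
position: [0.5801, -0.0136, 0.0976]
ee_rot: [-0.12, 0.681, 0.713, 0.115]
contact_force: [0.5, -1.0, -1.4]
width: 0.0335
gripper_force: 79.7
```

```bash
python3 -m pendant '[{"dx":0.004,"dy":0,"dz":0,"rx":0,"ry":0,"rz":0,"hand":0.02},{"dx":0.008,"dy":0,"dz":0,"rx":0,"ry":0,"rz":0,"hand":0.02},{"dx":0.01,"dy":0,"dz":0,"rx":0,"ry":0,"rz":0,"hand":0.02},{"dx":0.01,"dy":0,"dz":0,"rx":0,"ry":0,"rz":0,"hand":0.02},{"dx":0.01,"dy":0,"dz":0,"rx":0,"ry":0,"rz":0,"hand":0.02},{"dx":0.01,"dy":0,"dz":0,"rx":0,"ry":0,"rz":0,"hand":0.02},{"dx":0.01,"dy":0,"dz":0,"rx":0,"ry":0,"rz":0,"hand":0.02},{"dx":0.005,"dy":0,"dz":0,"rx":0,"ry":0,"rz":0,"hand":0.02},{"dx":0,"dy":0,"dz":0,"rx":0,"ry":0,"rz":0,"hand":0.02}]'
python3 - <<'E'
from h import *
s=manip.get_state();M=rot(s['ee_rot'])
print('B',s['position']+M@[-.157,0,-.010],'A',s['position']+M@[.063,0,-.010], 'up in tool',(M.T@[0,0,1]).round(3))
E
```

```text
clock: 21.28
position: [0.5773, 0.05, 0.1198]
ee_rot: [-0.12, 0.681, 0.713, 0.116]
contact_force: [0.3, -0.1, -1.7]
width: 0.0338
gripper_force: 79.7
B [ 0.58435353 -0.10140649  0.07752312] A [0.57462052 0.10610603 0.14993736] up in tool [ 0.329  0.001 -0.944]
```

```bash
python3 -m pendant '[{"dx":0.0033,"dy":0,"dz":-0.0094,"rx":0,"ry":0,"rz":0,"hand":0.02},{"dx":0.0066,"dy":0,"dz":-0.0189,"rx":0,"ry":0,"rz":0,"hand":0.02},{"dx":0.0066,"dy":0,"dz":-0.0189,"rx":0,"ry":0,"rz":0,"hand":0.02},{"dx":0.0066,"dy":0,"dz":-0.0189,"rx":0,"ry":0,"rz":0,"hand":0.02},{"dx":0.0066,"dy":0,"dz":-0.0189,"rx":0,"ry":0,"rz":0,"hand":0.02},{"dx":0.0066,"dy":0,"dz":-0.0189,"rx":0,"ry":0,"rz":0,"hand":0.02},{"dx":0.0066,"dy":0,"dz":-0.0189,"rx":0,"ry":0,"rz":0,"hand":0.02},{"dx":0.0066,"dy":0,"dz":-0.0189,"rx":0,"ry":0,"rz":0,"hand":0.02},{"dx":0.0066,"dy":0,"dz":-0.0189,"rx":0,"ry":0,"rz":0,"hand":0.02},{"dx":0.0066,"dy":0,"dz":-0.0189,"rx":0,"ry":0,"rz":0,"hand":0.02},{"dx":0.0033,"dy":0,"dz":-0.0094,"rx":0,"ry":0,"rz":0,"hand":0.02},{"dx":0,"dy":0,"dz":0,"rx":0,"ry":0,"rz":0,"hand":0.02}]'
python3 -m pendant '[{"dx":0,"dy":0,"dz":0,"rx":0,"ry":0,"rz":0,"hand":0.02},{"dx":0,"dy":0,"dz":0,"rx":0,"ry":0,"rz":0,"hand":0.02},{"dx":0,"dy":0,"dz":0,"rx":0,"ry":0,"rz":0,"hand":0.02},{"dx":0,"dy":0,"dz":0,"rx":0,"ry":0,"rz":0,"hand":0.02}]'
python3 - <<'E'
from h import *
s=manip.get_state();M=rot(s['ee_rot']); print('B',s['position']+M@[-.157,0,-.010],abs(s['qd']).max())
w=manip.get_image('scene'); t=manip.get_image('top')
o=np.zeros((600,800,3),np.uint8); o[:300,:480]=cv2.resize(w['frame'],(480,300)); o[300:,320:]=cv2.resize(t['frame'],(480,300)); cv2.imwrite('pics/m8.png',o[:,:,::-1])
E
```

```text
clock: 22.28
position: [0.5784, 0.0481, 0.3221]
ee_rot: [-0.118, 0.681, 0.713, 0.117]
contact_force: [-0.3, -0.1, -1.9]
width: 0.0334
gripper_force: 79.8
clock: 22.62
position: [0.5768, 0.0487, 0.3178]
ee_rot: [-0.122, 0.682, 0.712, 0.115]
contact_force: [0.2, 0.1, -1.9]
width: 0.0335
gripper_force: 79.8
B [ 0.58347986 -0.10264614  0.27555911] 0.007463633136947649
```

View pics/m8.png

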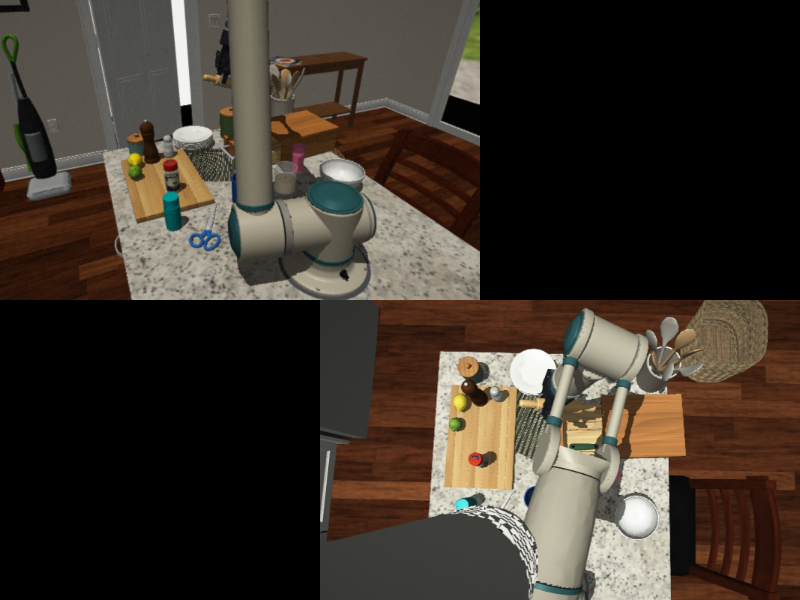

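The jar stands upright on the board (172,175), the drawer is open and the pin is held high at (213,78). The arm is still, so I'm handing in.

```bash
python3 -c "
from rig import manip; print(manip.sign_off())"
```

```text
the job is handed in; nothing more can be done
None
```

The job is handed in at about 23 s: the spice jar stands upright on the cutting board, the drawer is out to its stop, and the rolling pin is held still with its lowest point about 15 cm above the chest top (by calculation from the arm's pose); no verdict came back.

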